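# Hold the check cell in the smoke meter's light path

## Robot

A 6-joint arm with a two-finger parallel gripper is mounted at the origin on the work surface. World frame = base frame: x ahead of the robot, y to its left, z up, the work surface at z = 0. Lengths are in mm, angles in rad, forces in N, time in s.
With the tool pointing down it reaches from about 300 to 850 mm from the base axis. Payload 4.2 kg.
Tool frame: the origin (TCP) lies at the very end of the fingers, on their centre line; the grasp point (between the pads) lies pinch_z behind it (pinch_z is the distance from the TCP to the grasp point, in mm); z points along the fingers, y is the direction in which the jaws open and shut (so a half turn about z gives the same grasp; the last joint's range is limited). The gripper opens to 91 mm and grips with 3 to 60 N. Pads are 32 mm wide; open, the fingers measure 118 mm over their backs; the gripper's body (76 mm by 178 mm) begins 60 mm behind the grasp point.
Start: joints at [-1.186, 0.32, 1.565, -0, 1.257, -0.02], TCP at [226.46, -528.544, 213.976] pointing down, gripper open.
Joint ranges: [-3.11, 3.11], [-0.84, 2.01], [0.21, 2.61], [-1.34, 4.49], [0.05, 2.63], [-2.56, 2.56]. Speed limits (rad/s): [2.57, 2.57, 3.14, 3.14, 3.14, 3.14].

## Interface

Orientations are given as a unit quaternion [x, y, z, w].
In Python, from cell import get_state, snapshot, camera_info, sign_off, pinch_z gives the robot as it stands. The module is installed in compiled form; this text tells all that it offers.
- The arm moves only by the tool move_arm, never from a script. Its argument "increments" is a list of rows, each an object of numbers: "tx", "ty", "tz": the shift along the world's x, y, z in m; "ax", "ay", "az": the turn, a rotation vector about the world's x, y, z in degrees; "jaw": the finger opening in m, from 0 to 0.0912. A call has exactly 5 rows; each row is the pose to reach, as a shift and turn from the pose commanded when the call began; what a row does not reach only later rows make up. A row lasts 1/10 s, in which the tool goes at most 50 mm and 8.59 degrees, less where a joint would pass 70% of its speed; a pose out of reach is approached as far as the arm can. A call with a gripper value outside its range is refused whole. The fingers move at their own pace and stop on an object; "force" is the grip in N (left out, the last holds). Time passes only in rows, so rows that repeat a pose let the fingers close, or fill a call up. It gives the time, the measured TCP pose, the force and the opening at its end, in the units of the state.
- get_state(): the state, without advancing time (a new reading comes with each control period).
- snapshot(name): name is "scene" or "top" or "wrist"; returns (picture, depth): 400x640x3 uint8, red, green, blue; 400x640 float32, mm along the optical axis (not along the pixel's ray), 0 where there is no reading.
- camera_info(name): a dict with "fx", "fy", "cx", "cy" (pixels), "view" (4x4, takes a point from world to camera coordinates); the wrist camera has in their place "T_tool_cam" (4x4, takes a point from camera to tool coordinates, whose origin is the TCP and whose axes are the flange's). Camera axes: x right, y down, z forward; pixel columns grow to the right and rows downward; lengths in mm; the calibration is good to about 2 mm. A picture is of the moment at which its call begins: read the wrist's pose just before it. camera_info takes no time and is no camera call.
- sign_off(): hands the job in, once; it reports no verdict.
The state is a dict: "time_s": time; "joint_pos": joint angles; "qvel": joint speeds; "joint_efforts": joint torques, N m; "ee_pos": TCP position; "orientation": TCP orientation; "wrist_force": force on the tool from outside, world axes, zero at the start; "wrist_torque": the same for the moment, N m; "finger_gap": finger opening in mm.
Only numpy, scipy, OpenCV 4.12 (cv2) and the standard library are available. Lean on these libraries where they do the work, as an engineer would, in place of code of your own. Each camera call takes 0.05 s, during which the arm holds its last target.

## Task

Check the smoke-opacity meter on the bench: slide the lamp's shutter fully open by its knob, then take the tall glass check cell out of the rack, touching it by its two frosted faces only, never by the clear ones. Hold it upright in the middle of the light path, half-way between lamp and sensor, with its clear faces square to the beam and the beam passing through its centre, without the cell touching the meter; finish while still holding it there. Leave the short cells and the other things on the bench where they are.

Things in the scene. Friction and masses are not known exactly. Their poses are not given: they have to be found in the camera images.
- shutter_knob (a point): centre of the black grip knob on top of the lamp housing: a block 16 mm (x, along its slide) x 26 mm (y) x 28 mm tall; this point is half-way up. The flat steel flange that carries it, 52 x 44 mm, lies 14 mm below this point. Axes as those of beam_mid. The knob can be pinched across its 16 mm or pushed
- shutter (a joint): travel of the lamp's shutter (m): 0 shut, its steel blade in front of the lens; 0.042 fully open, against its stop. It grows as the knob goes along -x of beam_mid (towards the robot). It has about 2.5 N of friction and stays where it is left; may start a little open
- beam_mid (a point): midpoint of the smoke meter's light path, half-way between lamp and sensor, 112 mm above the table, 92 mm above the meter's base plate. Its y axis runs along the beam from sensor to lamp, z is up, x is across the beam. The inner faces of the lamp and sensor housings lie 80 mm from it along +y and -y; shutter blade, guides and sensor collar reach in to 70 mm from it
- lamp_lens (a point): centre of the lamp's lens (24 mm diameter), on the lamp housing's inner face; axes as those of beam_mid
- sensor_window (a point): centre of the sensor's window (24 mm diameter) at the inner end of the sensor's collar; axes as those of beam_mid
- cell_mid (a point): centre of the tall check cell, a solid block of smoked glass shaped like a cuvette: 75 mm tall (z), 30 mm wide between its two white frosted faces (normal y), 20 mm thick between its two clear polished faces (normal x); so the frosted faces are the narrow ones. About 110 g. It starts upright in one of the rack's three pockets
- cell_clear: the clear part of the tall cell, 24 mm wide between the 3 mm thick frosted sides: its bare faces are the two clear faces (normal x), the top and the bottom. Origin under the centre of the cell's underside
- short_a: a shorter check cell of the same section (30 x 20 mm) but 45 mm tall, in another pocket; origin under its centre
- short_b: a second short check cell, the same as the other, in the remaining pocket; origin under its centre
- rack: black rack block 190 (x) x 62 (y) x 28 mm tall, fixed to the bench, with three pockets 16 mm deep (floor 12 mm above the table) in a row along its x, 55 mm apart, 1 mm of play all round the cells; the cells' axes are parallel to the rack's. Origin under its centre
- meter: the smoke-opacity meter, fixed to the bench: base plate 150 (x) x 350 (y) x 20 mm with two grey housings, 148 mm tall: lamp housing from y = +80 to +162 mm (124 mm deep in x), sensor housing from y = -80 to -142 mm (90 mm deep). The optical axis is marked by a white line on the sensor housing's top and a cross on the base plate. Origin under the centre of the base plate
- cone: balancer centring cone, steel, 92 mm across, 52 mm tall, standing; origin under its centre. Not part of the job
- socket: deep wheel-nut socket, dark steel, 30 mm diameter, 80 mm tall, standing; origin under its centre. Not part of the job
- spray: plain grey spray can, 64 mm diameter, 190 mm tall, standing; origin under its centre. Not part of the job
- gauge: tyre pressure gauge lying on its back: 60 mm dial, 24 mm thick, with a brass stem of 90 mm; origin under the dial's centre. Not part of the job
- valve_tool: valve tool like a small screwdriver, 150 mm long, lying; origin under its middle. Not part of the job
- dish: round steel dish of wheel nuts, 110 mm across, about 45 mm tall with the nuts; origin under its centre. Not part of the job
- cell: the whole tall cell; origin under the centre of its underside, 37.5 mm below cell_mid, same axes
There are look-alikes about, which are no part of the job. Leave any orange or purple look-alike of the rack alone.

How it is judged (in metres and radians):
On the way, in this order (a step that is already met when the one before it is completed fails the run):
1. the lamp's shutter is slid fully open (value of joint shutter above 0.037 m), for 0.2 s.
2. the tall cell is gripped and lifted out of the rack (height (world z) of cell_mid above 0.09 m and contact force between the fingers and cell above 0.5 N and contact force between cell and rack below 0.05 N and contact force between cell and meter below 0.05 N), for 0.2 s.
At the end, for the whole second after the job is handed in: Shutter open over 37 of 42 mm; the gripper holds the tall cell still, clear of meter and rack, its centre within 8 mm of the beam sideways, 15 mm in height, 30 mm of half-way between lamp and sensor; upright and its clear faces square to the beam, each within 0.15 rad (value of joint shutter above 0.037 m and contact force between the fingers and cell above 0.5 N and contact force between cell and rack below 0.05 N and contact force between cell and meter below 0.05 N and x of cell_mid in the frame of beam_mid between -0.008 and 0.008 m and y of cell_mid in the frame of beam_mid between -0.03 and 0.03 m and z of cell_mid in the frame of beam_mid between -0.015 and 0.015 m and angle between the x axis of cell_mid and the y axis of beam_mid, either way round below 0.15 rad and angle between cell_mid's own z axis and vertical below 0.15 rad and linear speed of cell_clear below 0.02 m/s); the arm keeps its last pose, push and grip.
It fails at once if the robot touches the clear part of the tall cell (contact force between cell_clear and the fingers above 0.3 N or contact force between cell_clear and the arm above 0.3 N).
It fails at once if the tall cell knocks against the meter (contact force between cell and meter above 1 N).
It fails at once if a short cell is pulled out of its pocket or tipped (distance of any of short_a, short_b from where it was at the start of the episode above 0.012 m).
It fails at once if a bystander is pushed away (distance of any of cone, socket, spray, gauge, valve_tool, dish from where it was at the start of the episode above 0.025 m).
It also fails if it takes over 56 s, if anything falls off the work surface, if the arm or the gripper's body presses on something with over 40 N, if the wrist force passes 120 N, or if a joint passes its speed limit or range.

## Working session

There is one attempt and no reset: what is moved stays moved. The work goes in short steps, Python scripts to look and compute and a tool call to move; the robot and the scene stay as the last step left them, time stands still between calls to the robot, and variables do not carry over. Pictures are saved under pics/ and viewed, and the job is handed in when it is done.

Besides the shell and the picture viewer there is one more tool, called after "Request:" as name(argument=value, ...) on one line, values as JSON. move_arm: Moves the arm, as the interface text tells. Its arguments: {"type":"object","properties":{"increments":{"type":"array"},"force":{"type":"number"}},"required":["increments"]}

```bash
mkdir -p pics; ls; python3 - <<'E'
from cell import *
import cv2, numpy as np
print(pinch_z if not callable(pinch_z) else pinch_z())
s=get_state();print(s)
for n in ["scene","top","wrist"]:
    print(n,camera_info(n))
for n in ["scene","top"]:
    p,d=snapshot(n); cv2.imwrite(f"pics/{n}0.png",p[:,:,::-1]); np.save(f"pics/{n}0_d.npy",d);np.save(f"pics/{n}0_p.npy",p)
E
```

```text
pics
18.8
{'time_s': 0.0, 'joint_pos': array([-1.18601990e+00,  3.20273216e-01,  1.56568298e+00,  3.00581826e-05,
        1.25737748e+00, -2.00020195e-02]), 'qvel': array([-0.00145711,  0.00125353,  0.0009099 , -0.00015728,  0.00029693,
        0.00032633]), 'joint_efforts': array([-1.02561928e-03, -4.12470496e+01, -2.31969488e+01,  7.26785325e-02,
        4.58764331e-02, -1.53276046e-04]), 'ee_pos': array([ 226.26260206, -528.06235805,  213.12947369]), 'orientation': array([ 9.79589678e-01,  2.01005732e-01, -1.43835792e-04, -8.58666610e-04]), 'wrist_force': array([ 0.1288151 ,  0.35195566, -0.02089491]), 'wrist_torque': array([ 0.02962776, -0.01565139,  0.00436611]), 'finger_gap': 90.98979074325973}
scene {'fx': 368.919701576266, 'fy': 368.919701576266, 'cx': 319.386532359467, 'cy': 195.30503229624054, 'view': array([[-5.30869308e-01,  8.47447432e-01, -3.25997788e-03,
         2.57763031e+02],
       [ 5.19920201e-01,  3.22652753e-01, -7.90935008e-01,
        -1.50206533e+02],
       [-6.69224000e-01, -4.21578049e-01, -6.11891482e-01,
         1.38811270e+03],
       [ 0.00000000e+0
[... 282 characters left out ...]
7e-01,  1.82897291e-02, -8.31887390e-02,
         5.24169639e+02],
       [ 8.36160738e-02,  2.39930154e-02, -9.96209158e-01,
         1.14780307e+03],
       [ 0.00000000e+00,  0.00000000e+00,  0.00000000e+00,
         1.00000000e+00]])}
wrist {'fx': 353.5795283797926, 'fy': 353.5795283797926, 'cx': 322.458082528073, 'cy': 203.6015831601652, 'T_tool_cam': array([[-4.01538972e-04, -9.65661757e-01, -2.59802251e-01,
         7.30450657e+01],
       [ 9.99999919e-01, -3.96448330e-04, -7.19930169e-05,
         1.16133696e+00],
       [-3.34772655e-05, -2.59802259e-01,  9.65661838e-01,
        -1.71211871e+02],
       [ 0.00000000e+00,  0.00000000e+00,  0.00000000e+00,
         1.00000000e+00]])}
```

View pics/scene0.png

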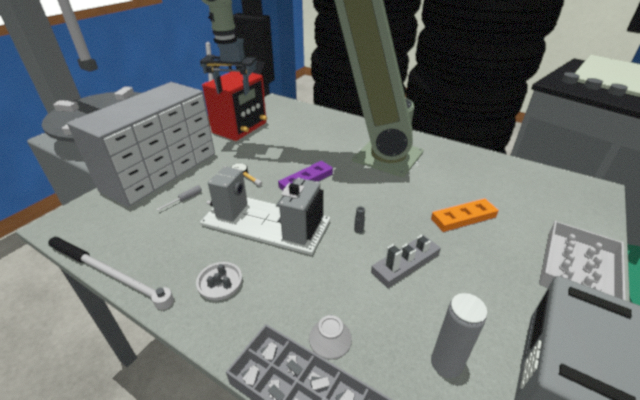

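View pics/top0.png

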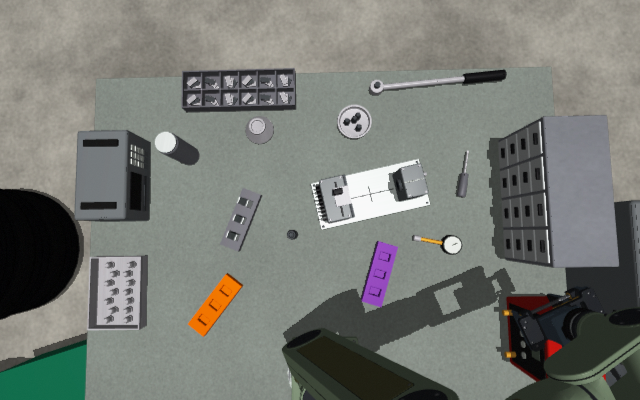

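```bash
cat > h.py <<'E'
import numpy as np, cv2
from cell import *
from scipy.spatial.transform import Rotation as R
def cam(n,s=None):
    c=camera_info(n)
    K=np.array([[c['fx'],0,c['cx']],[0,c['fy'],c['cy']],[0,0,1]])
    if n!='wrist':
        T=np.linalg.inv(c['view'])
    else:
        Tt=np.eye(4);Tt[:3,:3]=R.from_quat(s['orientation']).as_matrix();Tt[:3,3]=s['ee_pos']
        T=Tt@c['T_tool_cam']
    return K,T
def ray(KT,uv):
    K,T=KT
    d=T[:3,:3]@np.linalg.solve(K,np.array([uv[0],uv[1],1.]))
    return T[:3,3],d/np.linalg.norm(d)
def onz(KT,uv,z):
    o,d=ray(KT,uv); return o+d*(z-o[2])/d[2]
def dep(KT,uv,dd):
    K,T=KT
    return T[:3,3]+T[:3,:3]@(np.linalg.solve(K,np.array([uv[0],uv[1],1.]))*dd)
def proj(KT,P):
    K,T=KT
    p=np.linalg.inv(T)@np.append(P,1); q=K@p[:3]; return q[:2]/q[2]
def tri(rs):
    A=np.zeros((3,3));b=np.zeros(3)
    for o,d in rs:
        M=np.eye(3)-np.outer(d,d);A+=M;b+=M@o
    x=np.linalg.solve(A,b)
    return x,[np.linalg.norm((np.eye(3)-np.outer(d,d))@(x-o)) for o,d in rs]
E
python3 - <<'E'
from h import *
p=np.load('pics/scene0_p.npy')[:,:,::-1]; t=np.load('pics/top0_p.npy')[:,:,::-1]
a=cv2.resize(p[220:290,360:450],None,fx=5,fy=5,interpolation=cv2.INTER_CUBIC)
b=cv2.resize(t[180:255,215:300],None,fx=5,fy=5,interpolation=cv2.INTER_CUBIC)
h=max(a.shape[0],b.shape[0]); z=lambda i:cv2.copyMakeBorder(i,0,h-i.shape[0],0,0,0)
o=np.hstack([z(a)[:, :400],z(b)[:, :400]]);cv2.imwrite('pics/crop1.png',o)
a=cv2.resize(p[155:255,195:335],None,fx=2.8,fy=2.8,interpolation=cv2.INTER_CUBIC)
b=cv2.resize(t[150:235,300:440],None,fx=2.8,fy=2.8,interpolation=cv2.INTER_CUBIC)
h=max(a.shape[0],b.shape[0])
cv2.imwrite('pics/crop2.png',np.hstack([z(a),z(b)]) if 0 else np.vstack([a,b]))
E
```

```text
(no output)
```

View pics/crop1.png

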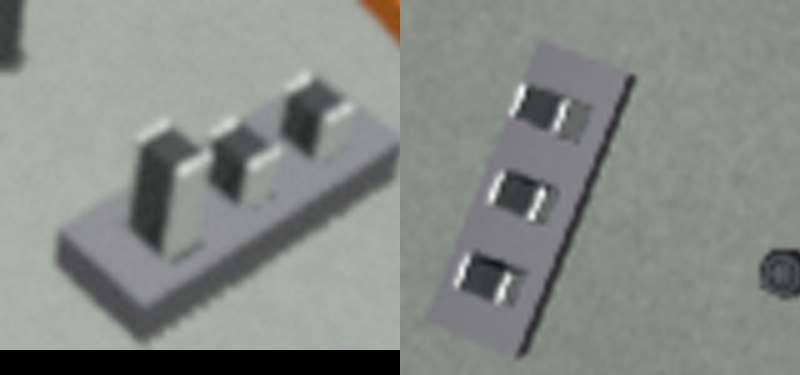

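View pics/crop2.png

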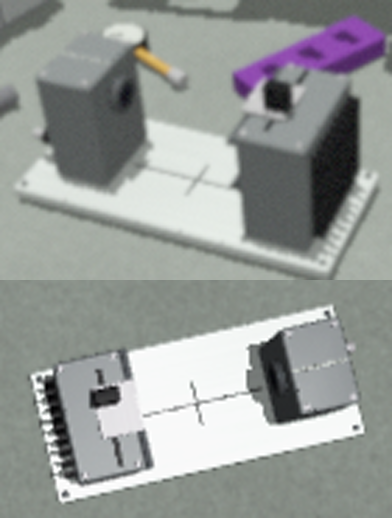

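```bash
python3 - <<'E'
from h import *
s=get_state();C=cam('top');S=cam('scene')
t=np.load('pics/top0_p.npy').astype(int);d=np.load('pics/top0_d.npy');sd=np.load('pics/scene0_d.npy')
for n,uv in dict(cross=(371,194),knob=(337,191),knob2=(335,184),senstop=(408,181),tall=(242,203),cellmid=(239,219),short=(233,237),rackc=(241,219),spray=(180,146),socket=(292,234),gauge=(452,244)).items():
    print(n,np.round(dep(C,uv,d[uv[1],uv[0]])), np.round(onz(C,uv,20)))
for n,uv in dict(knob=(294,188),tall=(393,245),senstop=(228,178)).items():
    print(n,np.round(dep(S,uv,sd[uv[1],uv[0]])))
E
```

```text
cross [ 542. -157.   16.] [ 541. -156.   20.]
knob [535. -45. 181.] [553. -50.  20.]
knob2 [558. -40. 151.] [575. -44.  20.]
senstop [ 564. -245.  146.] [ 580. -273.   20.]
tall [515. 236.  85.] [520. 250.  20.]
cellmid [469. 251.  56.] [470. 260.  20.]
short [414. 269.  59.] [414. 278.  20.]
rackc [468. 244.  62.] [470. 253.  20.]
spray [674. 396. 158.] [708. 450.  20.]
socket [421.  89.  72.] [420.  93.  20.]
gauge [ 382. -399.   25.] [ 382. -401.   20.]
knob [545. -38. 176.]
tall [512. 228.  87.]
senstop [ 570. -244.  146.]
```

Request:
move_arm(increments=[{"tx":0.02,"ty":0.03,"tz":0.03,"az":8},{"tx":0.05,"ty":0.065,"tz":0.05,"az":16},{"tx":0.08,"ty":0.1,"tz":0.07,"az":24},{"tx":0.11,"ty":0.14,"tz":0.08,"az":32},{"tx":0.14,"ty":0.18,"tz":0.09,"az":40}])

```text
invalid input
```

Request:
move_arm(increments=[{"tx":0.03,"ty":0.035,"tz":0.01,"az":8},{"tx":0.06,"ty":0.075,"tz":0.02,"az":16},{"tx":0.09,"ty":0.115,"tz":0.03,"az":24},{"tx":0.12,"ty":0.155,"tz":0.03,"az":32},{"tx":0.15,"ty":0.19,"tz":0.03,"az":38}])

```text
invalid input
```

Request:
move_arm(increments=[{"tx":0.01,"ty":0.03},{"tx":0.02,"ty":0.04},{"tx":0.02,"ty":0.04},{"tx":0.02,"ty":0.04},{"tx":0.02,"ty":0.04}])

```text
invalid input
```

```bash
cat > snap.py <<'E'
import sys,pickle
from h import *
n=sys.argv[1]
s=get_state(); p,d=snapshot('wrist')
cv2.imwrite(f'pics/{n}.png',p[:,:,::-1]); pickle.dump((s,p,d),open(f'pics/{n}.pkl','wb'))
print(s['time_s'],s['ee_pos'].round(1),s['orientation'].round(4),s['joint_pos'].round(3),abs(s['qvel']).max().round(4))
E
python3 snap.py w1
```

```text
0.1 [ 226.3 -528.1  213.2] [ 9.796e-01  2.010e-01 -1.000e-04 -8.000e-04] [-1.186  0.32   1.566  0.     1.257 -0.02 ] 0.0026
```

View pics/w1.png

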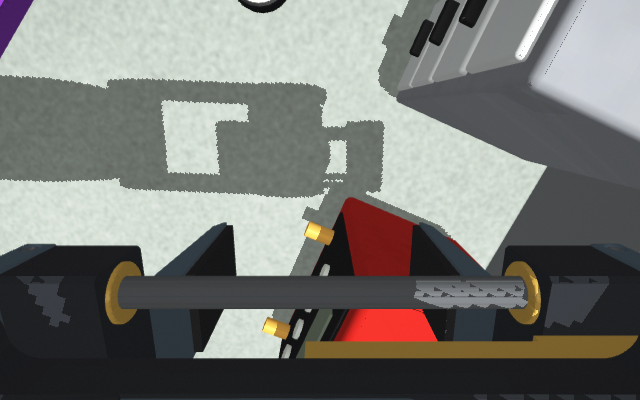

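The moves were refused (rows probably need every field); the picture is still of the start pose, showing the red box and the fingers at the bottom of the frame.

Request:
move_arm(increments=[{"tx":0.02,"ty":0.03,"tz":0.03,"ax":0,"ay":0,"az":8,"jaw":0.09},{"tx":0.05,"ty":0.06,"tz":0.05,"ax":0,"ay":0,"az":16,"jaw":0.09},{"tx":0.08,"ty":0.09,"tz":0.07,"ax":0,"ay":0,"az":24,"jaw":0.09},{"tx":0.11,"ty":0.12,"tz":0.08,"ax":0,"ay":0,"az":32,"jaw":0.09},{"tx":0.14,"ty":0.15,"tz":0.09,"ax":0,"ay":0,"az":40,"jaw":0.09}])

```text
time_s: 0.65
ee_pos: [367.4, -377.2, 304.6]
orientation: [0.85, 0.526, 0.0, 0.0]
wrist_force: [0.3, 0.5, -0.4]
finger_gap: 90.1
```

Request:
move_arm(increments=[{"tx":0.025,"ty":0.04,"tz":0.01,"ax":0,"ay":0,"az":8,"jaw":0.09},{"tx":0.05,"ty":0.08,"tz":0.02,"ax":0,"ay":0,"az":16,"jaw":0.09},{"tx":0.075,"ty":0.12,"tz":0.03,"ax":0,"ay":0,"az":24,"jaw":0.09},{"tx":0.1,"ty":0.16,"tz":0.03,"ax":0,"ay":0,"az":31,"jaw":0.09},{"tx":0.125,"ty":0.19,"tz":0.03,"ax":0,"ay":0,"az":38,"jaw":0.09}])

```text
time_s: 1.15
ee_pos: [492.1, -186.1, 334.4]
orientation: [0.632, 0.775, 0.0, 0.0]
wrist_force: [0.4, -0.7, -0.2]
finger_gap: 90.6
```

Request:
move_arm(increments=[{"tx":0.02,"ty":0.035,"tz":0.0,"ax":0,"ay":0,"az":0,"jaw":0.09},{"tx":0.04,"ty":0.06,"tz":0.0,"ax":0,"ay":0,"az":0,"jaw":0.09},{"tx":0.045,"ty":0.065,"tz":0.0,"ax":0,"ay":0,"az":0,"jaw":0.09},{"tx":0.045,"ty":0.065,"tz":0.0,"ax":0,"ay":0,"az":0,"jaw":0.09},{"tx":0.045,"ty":0.065,"tz":0.0,"ax":0,"ay":0,"az":0,"jaw":0.09}])

```text
time_s: 1.65
ee_pos: [535.8, -124.4, 333.8]
orientation: [0.635, 0.772, -0.001, -0.0]
wrist_force: [0.3, -0.1, 0.7]
finger_gap: 89.9
```

```bash
python3 snap.py w2
```

```text
1.65 [ 535.8 -124.4  333.8] [ 6.350e-01  7.725e-01 -5.000e-04 -2.000e-04] [-2.490e-01  2.300e-01  1.393e+00 -1.000e-03  1.519e+00 -4.430e-01] 0.0169
```

View pics/w2.png

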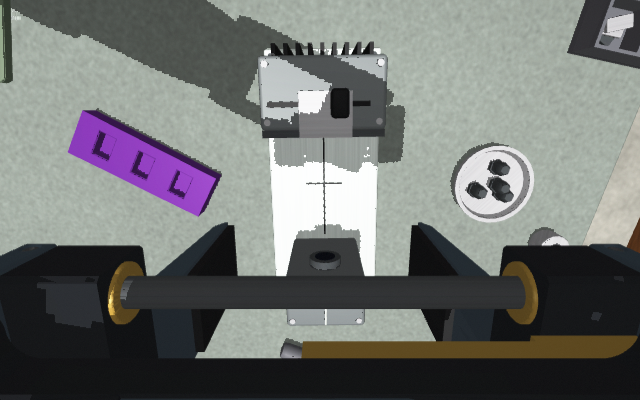

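```bash
python3 - <<'E'
from h import *
import pickle
s,p,d=pickle.load(open('pics/w2.pkl','rb'));W=cam('wrist',s)
g=p.astype(int)
# knob by depth: z map
K,T=W
v,u=np.mgrid[0:400,0:640]
r=np.stack([(u-K[0,2])/K[0,0],(v-K[1,2])/K[1,1],np.ones_like(u,float)],-1)*d[...,None]
X=r@T[:3,:3].T+T[:3,3]
roi=(v>60)&(v<140)&(u>250)&(u<395)&(d>0)
k=roi&(X[...,2]>172)
print('knob top px',u[k].min(),u[k].max(),v[k].min(),v[k].max(),k.sum(),X[k].mean(0).round(1),np.median(X[k][:,2]))
c=cv2.minAreaRect(X[k][:,:2].astype(np.float32));print(c)
for lo,hi in((155,170),(140,155)):
    m=roi&(X[...,2]>lo)&(X[...,2]<hi); print(lo,m.sum(),np.median(X[m],0).round(1))
m=roi&(X[...,2]>140)&(X[...,2]<152)
c=cv2.minAreaRect(X[m][:,:2].astype(np.float32));print('lamp top',c, np.percentile(X[m][:,2],[10,50,90]))
m=(v>240)&(v<325)&(u>285)&(u<366)&(d>0)&(X[...,2]>140)&(X[...,2]<160)
print('sensor',cv2.minAreaRect(X[m][:,:2].astype(np.float32)),np.median(X[m][:,2]))
# cross lines: dark px in plate
gr=g.sum(2)/3
for vv in (145,155,165,175,195,205,215,225):
    row=gr[vv,310:340]; w=np.clip(200-row,0,None); print(vv,(w*np.arange(310,340)).sum()/max(w.sum(),1e-6),row.min())
for uu in (308,314,332,338):
    col=gr[170:200,uu];w=np.clip(200-col,0,None);print('c',uu,(w*np.arange(170,200)).sum()/max(w.sum(),1e-6),col.min())
cv2.imwrite('pics/c3.png',cv2.resize(p[30:250,240:410,::-1],None,fx=2.7,fy=2.7))
E
```

```text
knob top px 331 349 88 117 542 [535.9 -45.8 180.3] 180.54296444568124
((536.4070434570312, -45.88373565673828), (16.442537307739258, 24.83294677734375), 11.499996185302734)
155 7 [538.6 -71.3 155.1]
140 9067 [516.5 -44.3 148.7]
lamp top ((520.3873901367188, -46.129085540771484), (124.74528503417969, 71.64540100097656), 11.168505668640137) [146.76322515 148.38330505 149.62907152]
sensor ((566.0380249023438, -258.8244323730469), (89.1336669921875, 61.746524810791016), 10.617124557495117) 148.31280922493153
145 324.3630952380951 23.0
155 324.3504761904762 22.0
165 332.0052631578948 102.33333333333333
175 323.590243902439 119.33333333333333
195 324.0 101.0
205 323.613309352518 86.33333333333333
215 324.0 83.0
225 327.71172907488994 21.333333333333332
c 308 183.4083885209713 110.66666666666667
c 314 183.0 115.0
c 332 182.73456790123456 81.0
c 338 182.712 81.33333333333333
```

View pics/c3.png

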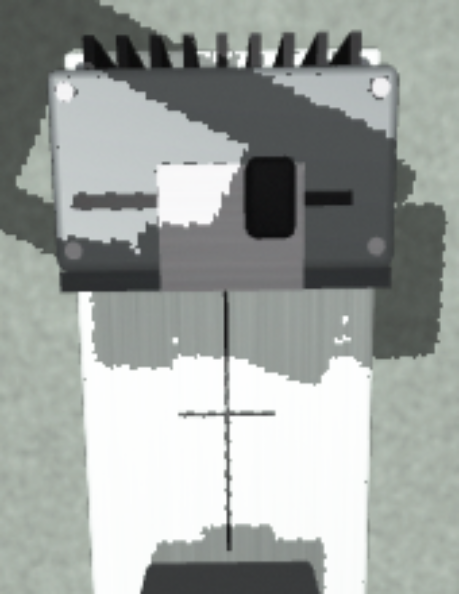

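```bash
python3 - <<'E'
from h import *
import pickle
s,p,d=pickle.load(open('pics/w2.pkl','rb'));W=cam('wrist',s)
c=onz(W,(323.8,183),20);print('cross',c, dep(W,(330,183),d[183,330]))
a=onz(W,(324.3,150),20);b=onz(W,(323.8,210),20);e=a-b;print(np.degrees(np.arctan2(-e[0],e[1])))
th=np.radians(11.2);ex=np.array([np.cos(th),np.sin(th)]);ey=np.array([-np.sin(th),np.cos(th)])
for n,q in dict(knob=(536.2,-45.8),lamp=(520.4,-46.1),sens=(566,-258.8)).items():
    q=np.array(q)-c[:2];print(n,q@ex,q@ey)
C=cam('top');print('top cross',onz(C,(371,194),20))
# knob top triangulate with top view & scene
print(proj(C,(536,-46,180.5)),proj(cam('scene'),(536,-46,180.5)))
E
```

```text
cross [ 542.94001995 -152.27440794   20.        ] [ 551.45233209 -150.61585494   19.9097232 ]
10.731342749414367
knob 14.069330232825255 105.75576278031721
lamp -1.4880315270580302 108.53037898298803
sens 1.9298770523770896 -108.97586897541575
top cross [ 541.34065684 -156.42918841   20.        ]
[337.50323158 190.80298233] [293.29909695 183.85039633]
```

Request:
move_arm(increments=[{"tx":0.0,"ty":0.035,"tz":-0.01,"ax":0,"ay":0,"az":0,"jaw":0.07},{"tx":0.0,"ty":0.07,"tz":-0.03,"ax":0,"ay":0,"az":0,"jaw":0.06},{"tx":0.0,"ty":0.078,"tz":-0.065,"ax":0,"ay":0,"az":0,"jaw":0.05},{"tx":0.0,"ty":0.078,"tz":-0.1,"ax":0,"ay":0,"az":0,"jaw":0.05},{"tx":0.0,"ty":0.078,"tz":-0.11,"ax":0,"ay":0,"az":0,"jaw":0.05}], force=15)

```text
time_s: 2.2
ee_pos: [533.7, -46.2, 220.8]
orientation: [0.635, 0.772, -0.002, -0.003]
wrist_force: [-0.1, 0.4, -0.9]
finger_gap: 53.1
```

```bash
python3 snap.py w3
```

```text
2.2 [533.7 -46.2 220.8] [ 0.6352  0.7723 -0.002  -0.0027] [-0.108  0.257  1.637 -0.     1.255 -0.302] 0.1984
```

View pics/w3.png

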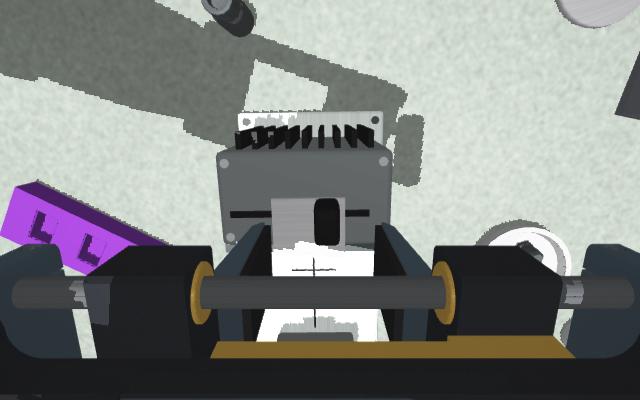

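The knob sits at (327,222), between the fingers, which straddle it. Going down and closing.

Request:
move_arm(increments=[{"tx":0.001,"ty":0.0,"tz":-0.02,"ax":0,"ay":0,"az":0,"jaw":0.05},{"tx":0.001,"ty":0.0,"tz":-0.045,"ax":0,"ay":0,"az":0,"jaw":0.05},{"tx":0.001,"ty":0.0,"tz":-0.062,"ax":0,"ay":0,"az":0,"jaw":0.05},{"tx":0.001,"ty":0.0,"tz":-0.062,"ax":0,"ay":0,"az":0,"jaw":0.05},{"tx":0.001,"ty":0.0,"tz":-0.062,"ax":0,"ay":0,"az":0,"jaw":0.03}])

```text
time_s: 2.75
ee_pos: [538.5, -46.4, 163.6]
orientation: [0.635, 0.772, 0.001, 0.001]
wrist_force: [0.9, -0.1, 0.9]
finger_gap: 44.4
```

Request:
move_arm(increments=[{"tx":0,"ty":0.0,"tz":0,"ax":0,"ay":0,"az":0,"jaw":0.01},{"tx":0,"ty":0.0,"tz":0,"ax":0,"ay":0,"az":0,"jaw":0.01},{"tx":0,"ty":0.0,"tz":0,"ax":0,"ay":0,"az":0,"jaw":0.01},{"tx":0,"ty":0.0,"tz":0,"ax":0,"ay":0,"az":0,"jaw":0.01},{"tx":0,"ty":0.0,"tz":0,"ax":0,"ay":0,"az":0,"jaw":0.01}])

```text
time_s: 3.25
ee_pos: [537.2, -45.7, 162.6]
orientation: [0.634, 0.773, -0.0, 0.0]
wrist_force: [-3.4, -0.5, 3.5]
finger_gap: 15.9
```

Request:
move_arm(increments=[{"tx":-0.008,"ty":-0.0016,"tz":0,"ax":0,"ay":0,"az":0,"jaw":0.01},{"tx":-0.016,"ty":-0.0032,"tz":0,"ax":0,"ay":0,"az":0,"jaw":0.01},{"tx":-0.024,"ty":-0.0048,"tz":0,"ax":0,"ay":0,"az":0,"jaw":0.01},{"tx":-0.032,"ty":-0.0063,"tz":0,"ax":0,"ay":0,"az":0,"jaw":0.01},{"tx":-0.039,"ty":-0.0077,"tz":0,"ax":0,"ay":0,"az":0,"jaw":0.01}])

```text
time_s: 3.75
ee_pos: [500.0, -53.6, 162.7]
orientation: [0.635, 0.773, 0.002, 0.003]
wrist_force: [19.0, 2.6, -8.0]
finger_gap: 16.3
```

Request:
move_arm(increments=[{"tx":-0.003,"ty":-0.0006,"tz":0,"ax":0,"ay":0,"az":0,"jaw":0.01},{"tx":-0.005,"ty":-0.001,"tz":0,"ax":0,"ay":0,"az":0,"jaw":0.01},{"tx":-0.005,"ty":-0.001,"tz":0,"ax":0,"ay":0,"az":0,"jaw":0.01},{"tx":-0.005,"ty":-0.001,"tz":0,"ax":0,"ay":0,"az":0,"jaw":0.01},{"tx":-0.005,"ty":-0.001,"tz":0,"ax":0,"ay":0,"az":0,"jaw":0.01}])

```text
time_s: 4.25
ee_pos: [500.0, -53.6, 162.6]
orientation: [0.635, 0.772, 0.006, 0.006]
wrist_force: [18.8, 3.5, -6.1]
finger_gap: 16.0
```

```bash
python3 snap.py w4
```

```text
4.25 [500.  -53.6 162.6] [0.6352 0.7723 0.0056 0.0055] [-0.132  0.24   1.817  0.004  1.07  -0.328] 0.0017
```

View pics/w4.png

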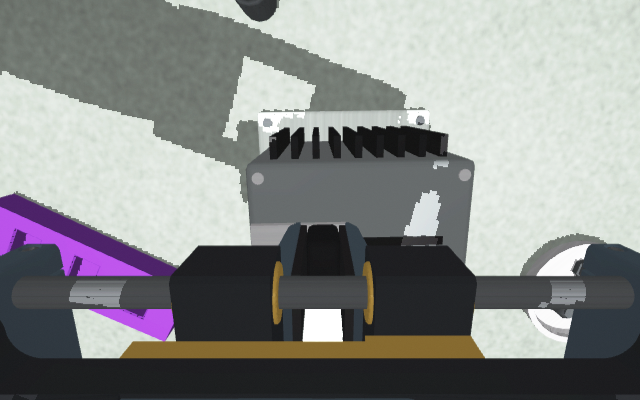

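Request:
move_arm(increments=[{"tx":0.004,"ty":0.001,"tz":0,"ax":0,"ay":0,"az":0,"jaw":0.05},{"tx":0.004,"ty":0.001,"tz":0,"ax":0,"ay":0,"az":0,"jaw":0.05},{"tx":0.004,"ty":0.001,"tz":0,"ax":0,"ay":0,"az":0,"jaw":0.05},{"tx":0.004,"ty":0.001,"tz":0.03,"ax":0,"ay":0,"az":0,"jaw":0.05},{"tx":0.004,"ty":0.001,"tz":0.07,"ax":0,"ay":0,"az":0,"jaw":0.05}])

```text
time_s: 4.8
ee_pos: [494.5, -53.0, 230.3]
orientation: [0.635, 0.773, -0.002, -0.004]
wrist_force: [0.7, -0.6, -0.1]
finger_gap: 49.5
```

Request:
move_arm(increments=[{"tx":0.0,"ty":0.0,"tz":0.04,"ax":0,"ay":0,"az":0,"jaw":0.08},{"tx":0.0,"ty":0.0,"tz":0.08,"ax":0,"ay":0,"az":0,"jaw":0.09},{"tx":0.0,"ty":-0.02,"tz":0.11,"ax":0,"ay":0,"az":0,"jaw":0.09},{"tx":0.0,"ty":-0.02,"tz":0.11,"ax":0,"ay":0,"az":0,"jaw":0.09},{"tx":0.0,"ty":-0.02,"tz":0.11,"ax":0,"ay":0,"az":0,"jaw":0.09}])

```text
time_s: 5.3
ee_pos: [496.5, -73.3, 341.5]
orientation: [0.635, 0.772, -0.0, -0.001]
wrist_force: [-0.5, 0.7, -0.8]
finger_gap: 87.2
```

```bash
python3 snap.py w5
```

```text
5.3 [496.5 -73.3 341.5] [ 6.352e-01  7.723e-01 -2.000e-04 -7.000e-04] [-0.17   0.148  1.479  0.     1.516 -0.364] 0.0418
```

View pics/w5.png

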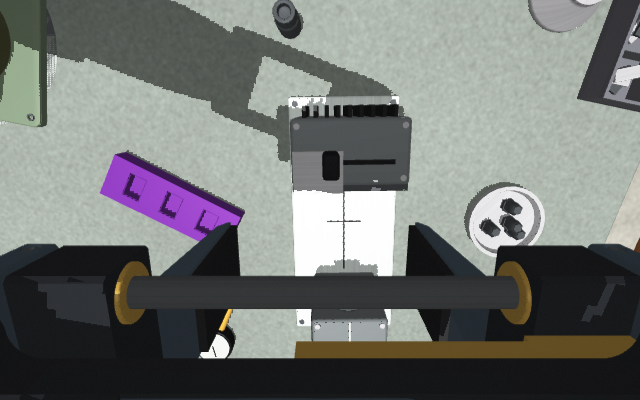

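```bash
python3 - <<'E'
from h import *
import pickle
s,p,d=pickle.load(open('pics/w5.pkl','rb'));W=cam('wrist',s)
K,T=W
v,u=np.mgrid[0:400,0:640]
r=np.stack([(u-K[0,2])/K[0,0],(v-K[1,2])/K[1,1],np.ones_like(u,float)],-1)*d[...,None]
X=r@T[:3,:3].T+T[:3,3]
roi=(v>95)&(v<195)&(u>280)&(u<420)&(d>0)
k=roi&(X[...,2]>172); print(cv2.minAreaRect(X[k][:,:2].astype(np.float32)))
m=roi&(X[...,2]>140)&(X[...,2]<152);print('lamp',cv2.minAreaRect(X[m][:,:2].astype(np.float32)))
c=onz(W,(344,221),20);print(c)
th=np.radians(11.2);ex=np.array([np.cos(th),np.sin(th)])
print((np.array(cv2.minAreaRect(X[k][:,:2].astype(np.float32))[0])-c[:2])@ex)
E
```

```text
((500.31744384765625, -53.70061111450195), (16.336318969726562, 26.313053131103516), 11.524974822998047)
lamp ((519.6975708007812, -42.996524810791016), (124.25593566894531, 77.22469329833984), 11.601051330566406)
[ 543.70837059 -152.23916042   20.        ]
-23.424982089169593
```

Request:
move_arm(increments=[{"tx":0.0,"ty":0.04,"tz":0.0,"ax":0,"ay":0,"az":8,"jaw":0.09},{"tx":0.0,"ty":0.08,"tz":0.0,"ax":0,"ay":0,"az":16,"jaw":0.09},{"tx":0.0,"ty":0.12,"tz":0.0,"ax":0,"ay":0,"az":24,"jaw":0.09},{"tx":0.0,"ty":0.16,"tz":0.0,"ax":0,"ay":0,"az":32,"jaw":0.09},{"tx":0.0,"ty":0.2,"tz":0.0,"ax":0,"ay":0,"az":40,"jaw":0.09}])

```text
time_s: 5.85
ee_pos: [495.9, 128.5, 339.7]
orientation: [0.329, 0.944, -0.001, -0.002]
wrist_force: [0.1, 0.2, 0.8]
finger_gap: 90.3
```

Request:
move_arm(increments=[{"tx":0.0,"ty":0.04,"tz":0.0,"ax":0,"ay":0,"az":8,"jaw":0.09},{"tx":0.0,"ty":0.08,"tz":0.0,"ax":0,"ay":0,"az":16,"jaw":0.09},{"tx":0.0,"ty":0.11,"tz":0.0,"ax":0,"ay":0,"az":19,"jaw":0.09},{"tx":0.0,"ty":0.11,"tz":0.0,"ax":0,"ay":0,"az":19,"jaw":0.09},{"tx":0.0,"ty":0.11,"tz":0.0,"ax":0,"ay":0,"az":19,"jaw":0.09}])

```text
time_s: 6.35
ee_pos: [496.4, 236.9, 340.0]
orientation: [0.171, 0.985, -0.001, -0.002]
wrist_force: [-0.4, -0.2, 0.4]
finger_gap: 89.8
```

```bash
python3 snap.py w6
```

```text
6.35 [496.4 236.9 340. ] [ 0.1714  0.9852 -0.0014 -0.0017] [ 0.425  0.231  1.377 -0.     1.538 -0.802] 0.0287
```

View pics/w6.png

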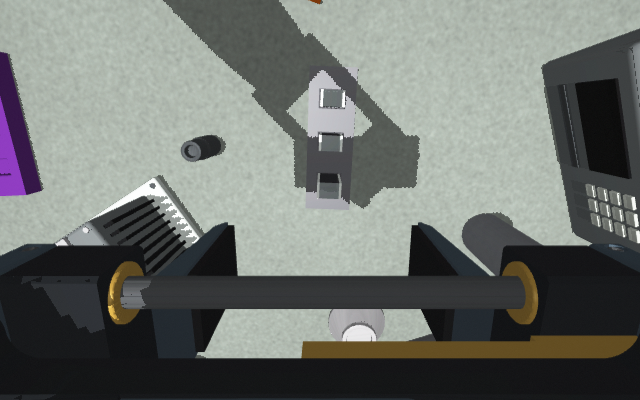

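```bash
python3 - <<'E'
from h import *
import pickle
s,p,d=pickle.load(open('pics/w6.pkl','rb'));W=cam('wrist',s)
K,T=W
v,u=np.mgrid[0:400,0:640]
r=np.stack([(u-K[0,2])/K[0,0],(v-K[1,2])/K[1,1],np.ones_like(u,float)],-1)*d[...,None]
X=r@T[:3,:3].T+T[:3,3]
roi=(v>55)&(v<215)&(u>290)&(u<372)&(d>0)
m=roi&(X[...,2]>75);print('tall',m.sum(),cv2.minAreaRect(X[m][:,:2].astype(np.float32)),np.median(X[m][:,2]),u[m].min(),u[m].max(),v[m].min(),v[m].max())
m=roi&(X[...,2]>50)&(X[...,2]<62)
n,l=cv2.connectedComponents(m.astype(np.uint8))
for i in range(1,n):
    q=l==i
    if q.sum()>60: print('short',q.sum(),cv2.minAreaRect(X[q][:,:2].astype(np.float32)),np.median(X[q][:,2]))
m=roi&(X[...,2]>20);print('rack',cv2.minAreaRect(X[m][:,:2].astype(np.float32)),np.median(X[m][:,2]))
print(np.degrees(2*np.arctan2(.9852,.1714))-90)
cv2.imwrite('pics/c6.png',cv2.resize(p[55:215,280:380,::-1],None,fx=3.7,fy=3.7))
E
```

```text
tall 435 ((520.533203125, 234.19969177246094), (29.826873779296875, 20.471220016479492), 66.99225616455078) 87.19287202614174 317 341 180 198
short 412 ((418.4673156738281, 275.4461364746094), (29.715665817260742, 20.08865737915039), 69.71786499023438) 57.38051754349411
short 382 ((469.998046875, 255.1271209716797), (29.373672485351562, 20.28984832763672), 69.42082977294922) 57.32996281991694
rack ((469.73065185546875, 254.98336791992188), (62.10250473022461, 190.14344787597656), 67.87430572509766) 28.70247370791003
70.2615141152001
```

View pics/c6.png

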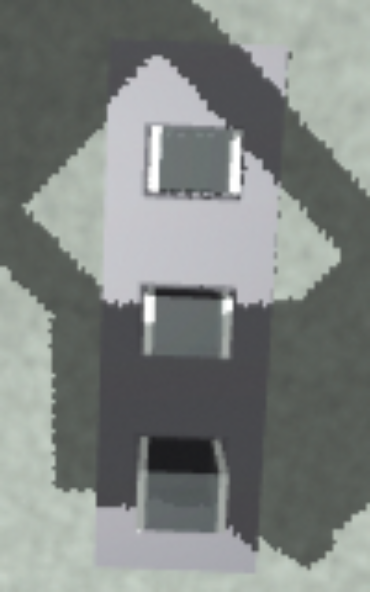

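Request:
move_arm(increments=[{"tx":0.024,"ty":-0.003,"tz":-0.045,"ax":0,"ay":0,"az":-2.2,"jaw":0.09},{"tx":0.024,"ty":-0.003,"tz":-0.09,"ax":0,"ay":0,"az":-2.2,"jaw":0.09},{"tx":0.024,"ty":-0.003,"tz":-0.135,"ax":0,"ay":0,"az":-2.2,"jaw":0.09},{"tx":0.024,"ty":-0.003,"tz":-0.18,"ax":0,"ay":0,"az":-2.2,"jaw":0.09},{"tx":0.024,"ty":-0.003,"tz":-0.21,"ax":0,"ay":0,"az":-2.2,"jaw":0.09}])

```text
time_s: 6.9
ee_pos: [519.5, 231.3, 128.6]
orientation: [0.192, 0.981, -0.002, -0.002]
wrist_force: [0.5, 0.3, 0.2]
finger_gap: 89.8
```

Request:
move_arm(increments=[{"tx":0,"ty":0,"tz":-0.01,"ax":0,"ay":0,"az":0,"jaw":0.08},{"tx":0,"ty":0,"tz":-0.01,"ax":0,"ay":0,"az":0,"jaw":0.07},{"tx":0,"ty":0,"tz":-0.01,"ax":0,"ay":0,"az":0,"jaw":0.07},{"tx":0,"ty":0,"tz":-0.01,"ax":0,"ay":0,"az":0,"jaw":0.07},{"tx":0,"ty":0,"tz":-0.01,"ax":0,"ay":0,"az":0,"jaw":0.07}])

```text
time_s: 7.4
ee_pos: [522.4, 234.1, 123.7]
orientation: [0.191, 0.982, 0.001, 0.001]
wrist_force: [-0.2, -0.2, 0.2]
finger_gap: 70.2
```

```bash
python3 snap.py w7; python3 - <<'E'
from h import *
import pickle
s,p,d=pickle.load(open('pics/w7.pkl','rb'));W=cam('wrist',s)
K,T=W
v,u=np.mgrid[0:400,0:640]
r=np.stack([(u-K[0,2])/K[0,0],(v-K[1,2])/K[1,1],np.ones_like(u,float)],-1)*d[...,None]
X=r@T[:3,:3].T+T[:3,3]
m=(abs(X[...,0]-520)<28)&(abs(X[...,1]-234)<28)&(X[...,2]>75)&(X[...,2]<95)&(d>0)
print(m.sum(),cv2.minAreaRect(X[m][:,:2].astype(np.float32)),np.median(X[m][:,2]))
q=s['orientation'];print(np.degrees(2*np.arctan2(q[1],q[0]))-90)
E
```

```text
7.4 [522.4 234.1 123.7] [0.1909 0.9816 0.001  0.0014] [ 0.401  0.385  1.707  0.     1.046 -0.785] 0.0087
1738 ((520.719482421875, 234.28866577148438), (30.111888885498047, 20.72149658203125), 67.53115844726562) 87.30148893519339
67.98855957204822
```

View pics/w7.png

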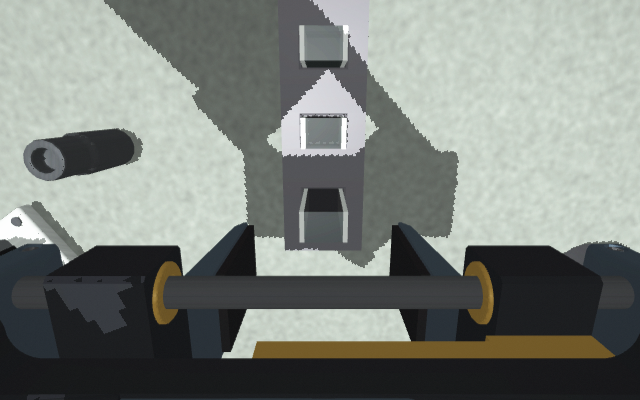

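The tall cell is at (325,215), its frosted edges facing the two open fingers; it is centred within 2 mm. Going down.

Request:
move_arm(increments=[{"tx":-0.0015,"ty":0,"tz":-0.025,"ax":0,"ay":0,"az":0,"jaw":0.07},{"tx":-0.0015,"ty":0,"tz":-0.05,"ax":0,"ay":0,"az":0,"jaw":0.07},{"tx":-0.0015,"ty":0,"tz":-0.072,"ax":0,"ay":0,"az":0,"jaw":0.07},{"tx":-0.0015,"ty":0,"tz":-0.072,"ax":0,"ay":0,"az":0,"jaw":0.07},{"tx":-0.0015,"ty":0,"tz":-0.072,"ax":0,"ay":0,"az":0,"jaw":0.06}], force=15)

```text
time_s: 7.95
ee_pos: [520.4, 234.0, 50.6]
orientation: [0.191, 0.982, 0.0, 0.0]
wrist_force: [0.2, 0.1, 0.3]
finger_gap: 64.9
```

Request:
move_arm(increments=[{"tx":0,"ty":0,"tz":0,"ax":0,"ay":0,"az":0,"jaw":0.045},{"tx":0,"ty":0,"tz":0,"ax":0,"ay":0,"az":0,"jaw":0.035},{"tx":0,"ty":0,"tz":0,"ax":0,"ay":0,"az":0,"jaw":0.025},{"tx":0,"ty":0,"tz":0,"ax":0,"ay":0,"az":0,"jaw":0.02},{"tx":0,"ty":0,"tz":0,"ax":0,"ay":0,"az":0,"jaw":0.02}])

```text
time_s: 8.45
ee_pos: [520.4, 234.1, 50.4]
orientation: [0.191, 0.982, 0.001, 0.001]
wrist_force: [0.2, 0.0, 2.5]
finger_gap: 30.3
```

```bash
python3 snap.py w8
```

```text
8.45 [520.4 234.1  50.4] [1.910e-01 9.816e-01 6.000e-04 5.000e-04] [ 4.020e-01  4.620e-01  1.796e+00  1.000e-03  8.820e-01 -7.840e-01] 0.0027
```

View pics/w8.png

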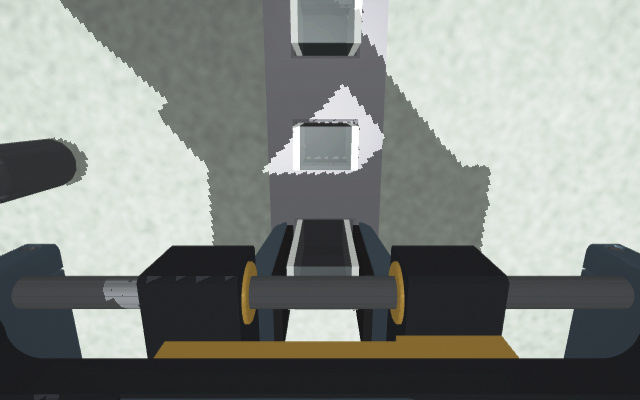

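Gripped: opening 30.3 mm, cell between the pads at (322,250). Lifting.

Request:
move_arm(increments=[{"tx":0,"ty":0,"tz":0.01,"ax":0,"ay":0,"az":0,"jaw":0.02},{"tx":0,"ty":0,"tz":0.025,"ax":0,"ay":0,"az":0,"jaw":0.02},{"tx":0,"ty":0,"tz":0.05,"ax":0,"ay":0,"az":0,"jaw":0.02},{"tx":0,"ty":0,"tz":0.08,"ax":0,"ay":0,"az":0,"jaw":0.02},{"tx":0,"ty":0,"tz":0.11,"ax":0,"ay":0,"az":0,"jaw":0.02}])

```text
time_s: 9.0
ee_pos: [519.3, 233.2, 161.2]
orientation: [0.191, 0.982, -0.001, -0.001]
wrist_force: [-0.1, 0.2, -1.7]
finger_gap: 29.9
```

Request:
move_arm(increments=[{"tx":0,"ty":0,"tz":0.03,"ax":0,"ay":0,"az":0,"jaw":0.02},{"tx":0,"ty":0,"tz":0.06,"ax":0,"ay":0,"az":0,"jaw":0.02},{"tx":0,"ty":0,"tz":0.09,"ax":0,"ay":0,"az":0,"jaw":0.02},{"tx":0,"ty":0,"tz":0.12,"ax":0,"ay":0,"az":0,"jaw":0.02},{"tx":0,"ty":0,"tz":0.13,"ax":0,"ay":0,"az":0,"jaw":0.02}])

```text
time_s: 9.5
ee_pos: [520.7, 233.8, 293.7]
orientation: [0.191, 0.982, 0.001, 0.002]
wrist_force: [0.1, 0.7, -0.2]
finger_gap: 29.7
```

```bash
python3 snap.py w9
```

```text
9.5 [520.7 233.8 293.7] [0.1909 0.9816 0.0013 0.0023] [ 0.402  0.272  1.433 -0.     1.431 -0.784] 0.1969
```

View pics/w9.png

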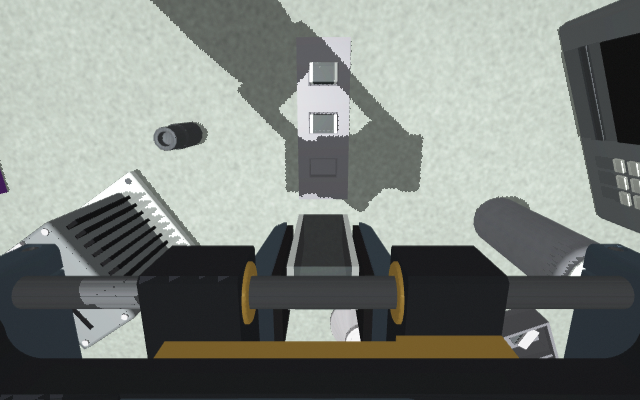

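Request:
move_arm(increments=[{"tx":0.002,"ty":-0.02,"tz":0,"ax":0,"ay":0,"az":-3,"jaw":0.02},{"tx":0.004,"ty":-0.05,"tz":0,"ax":0,"ay":0,"az":-9,"jaw":0.02},{"tx":0.006,"ty":-0.09,"tz":0,"ax":0,"ay":0,"az":-15,"jaw":0.02},{"tx":0.008,"ty":-0.13,"tz":0,"ax":0,"ay":0,"az":-22,"jaw":0.02},{"tx":0.01,"ty":-0.17,"tz":0,"ax":0,"ay":0,"az":-29,"jaw":0.02}])

```text
time_s: 10.05
ee_pos: [528.8, 62.2, 288.1]
orientation: [0.433, 0.902, -0.001, -0.001]
wrist_force: [0.3, 0.1, -0.8]
finger_gap: 30.0
```

Request:
move_arm(increments=[{"tx":0.002,"ty":-0.04,"tz":0,"ax":0,"ay":0,"az":-7,"jaw":0.02},{"tx":0.004,"ty":-0.08,"tz":0,"ax":0,"ay":0,"az":-14,"jaw":0.02},{"tx":0.006,"ty":-0.12,"tz":0,"ax":0,"ay":0,"az":-20,"jaw":0.02},{"tx":0.008,"ty":-0.16,"tz":0,"ax":0,"ay":0,"az":-25,"jaw":0.02},{"tx":0.01,"ty":-0.19,"tz":0,"ax":0,"ay":0,"az":-27.8,"jaw":0.02}])

```text
time_s: 10.55
ee_pos: [538.7, -128.5, 288.1]
orientation: [0.636, 0.771, -0.001, -0.002]
wrist_force: [0.0, 0.1, -0.8]
finger_gap: 30.2
```

Request:
move_arm(increments=[{"tx":0.002,"ty":-0.015,"tz":0,"ax":0,"ay":0,"az":0,"jaw":0.02},{"tx":0.0025,"ty":-0.025,"tz":0,"ax":0,"ay":0,"az":0,"jaw":0.02},{"tx":0.0025,"ty":-0.027,"tz":0,"ax":0,"ay":0,"az":0,"jaw":0.02},{"tx":0.0025,"ty":-0.027,"tz":0,"ax":0,"ay":0,"az":0,"jaw":0.02},{"tx":0.0025,"ty":-0.027,"tz":0,"ax":0,"ay":0,"az":0,"jaw":0.02}])

```text
time_s: 11.05
ee_pos: [542.4, -152.1, 290.0]
orientation: [0.634, 0.773, 0.0, -0.0]
wrist_force: [0.3, 0.0, -0.2]
finger_gap: 30.1
```

```bash
python3 snap.py w10; python3 - <<'E'
from h import *
for n in("top","scene"):
    p,d=snapshot(n);cv2.imwrite(f'pics/{n}1.png',p[:,:,::-1])
E
```

```text
11.05 [ 542.4 -152.1  290. ] [ 6.341e-01  7.732e-01  2.000e-04 -2.000e-04] [-2.940e-01  2.640e-01  1.454e+00  1.000e-03  1.424e+00 -4.910e-01] 0.0032
```

View pics/w10.png

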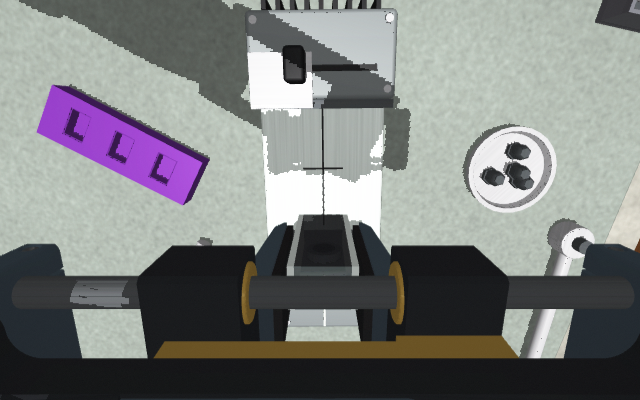

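View pics/scene1.png

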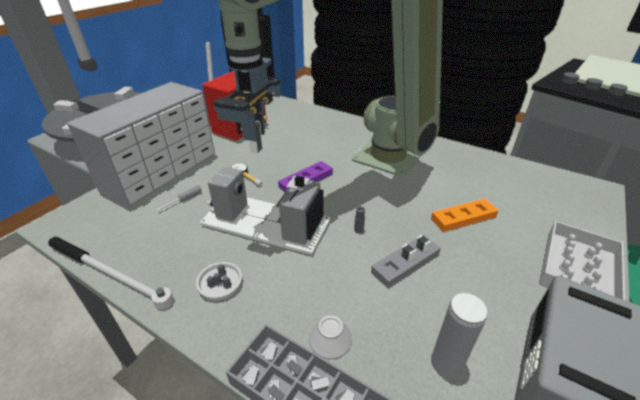

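```bash
python3 - <<'E'
from h import *
import pickle
s,p,d=pickle.load(open('pics/w10.pkl','rb'));W=cam('wrist',s)
print('cross',onz(W,(323,168),20))
a=onz(W,(322.5,115),20);b=onz(W,(323.2,212),20);e=a-b;print(np.degrees(np.arctan2(-e[0],e[1])))
K,T=W
v,u=np.mgrid[0:400,0:640]
r=np.stack([(u-K[0,2])/K[0,0],(v-K[1,2])/K[1,1],np.ones_like(u,float)],-1)*d[...,None]
X=r@T[:3,:3].T+T[:3,3]
L=(X-s['ee_pos'])@R.from_quat(s['orientation']).as_matrix()
roi=(v>205)&(v<280)&(u>280)&(u<365)&(d>0)&(abs(L[...,1])<17)
side=roi&(L[...,2]<36)&(L[...,2]>-30)
for vv in range(212,280,6):
    m=side&(v==vv)
    if m.sum(): print(vv,u[m].min(),u[m].max(),np.median(L[m],0).round(1), L[m][:,1].min().round(1),L[m][:,1].max().round(1))
E
```

```text
cross [ 543.19474816 -152.05610633   20.        ]
11.691603777403515
218 298 347 [ 9.3  0.2 28.8] -14.3 14.6
224 296 349 [ 9.3  0.2 17.7] -14.7 15.0
230 288 356 [ 9.3 -0.1  7.5] -16.6 16.4
236 286 359 [ 9.3  0.2 -1.8] -16.9 17.0
242 284 360 [  9.4  -0.1 -10.3] -16.7 16.7
248 288 357 [  9.3   0.2 -17.8] -14.9 15.3
254 288 357 [  9.3   0.2 -24.7] -14.9 15.2
260 304 328 [  8.7  -2.7 -29.8] -7.8 2.5
```

The cell hangs upright in the gripper; the cross is at (323,168), in line with it, and the knob is at the open end. Lowering into the beam.

Request:
move_arm(increments=[{"tx":0.001,"ty":0,"tz":-0.02,"ax":0,"ay":0,"az":0,"jaw":0.02},{"tx":0.001,"ty":0,"tz":-0.04,"ax":0,"ay":0,"az":0,"jaw":0.02},{"tx":0.001,"ty":0,"tz":-0.065,"ax":0,"ay":0,"az":0,"jaw":0.02},{"tx":0.001,"ty":0,"tz":-0.09,"ax":0,"ay":0,"az":0,"jaw":0.02},{"tx":0.001,"ty":0,"tz":-0.11,"ax":0,"ay":0,"az":0,"jaw":0.02}])

```text
time_s: 11.7
ee_pos: [543.0, -152.5, 178.7]
orientation: [0.634, 0.773, -0.0, -0.0]
wrist_force: [-0.1, 0.3, -1.4]
finger_gap: 29.7
```

Request:
move_arm(increments=[{"tx":0,"ty":0,"tz":-0.02,"ax":0,"ay":0,"az":0,"jaw":0.02},{"tx":0,"ty":0,"tz":-0.04,"ax":0,"ay":0,"az":0,"jaw":0.02},{"tx":0,"ty":0,"tz":-0.055,"ax":0,"ay":0,"az":0,"jaw":0.02},{"tx":0,"ty":0,"tz":-0.067,"ax":0,"ay":0,"az":0,"jaw":0.02},{"tx":0,"ty":0,"tz":-0.067,"ax":0,"ay":0,"az":0,"jaw":0.02}])

```text
time_s: 12.2
ee_pos: [542.5, -152.6, 111.5]
orientation: [0.635, 0.773, -0.001, -0.001]
wrist_force: [0.2, -0.2, -1.7]
finger_gap: 29.9
```

Request:
move_arm(increments=[{"tx":0,"ty":0,"tz":0,"ax":0,"ay":0,"az":0,"jaw":0.02},{"tx":0,"ty":0,"tz":0,"ax":0,"ay":0,"az":0,"jaw":0.02},{"tx":0,"ty":0,"tz":0,"ax":0,"ay":0,"az":0,"jaw":0.02},{"tx":0,"ty":0,"tz":0,"ax":0,"ay":0,"az":0,"jaw":0.02},{"tx":0,"ty":0,"tz":0,"ax":0,"ay":0,"az":0,"jaw":0.02}])

```text
time_s: 12.7
ee_pos: [543.6, -153.3, 113.4]
orientation: [0.635, 0.773, 0.0, 0.0]
wrist_force: [-0.7, -0.3, -1.2]
finger_gap: 30.3
```

```bash
python3 snap.py w11; python3 - <<'E'
from h import *
p,d=snapshot("scene");q,d=snapshot("top")
a=cv2.resize(p[120:260,190:340,::-1],None,fx=2.6,fy=2.6,interpolation=cv2.INTER_CUBIC)
b=cv2.resize(q[120:260,290:440,::-1],None,fx=2.6,fy=2.6,interpolation=cv2.INTER_CUBIC)
cv2.imwrite('pics/fin.png',np.hstack([a,b]))
E
```

```text
12.7 [ 543.6 -153.3  113.4] [6.348e-01 7.727e-01 2.000e-04 4.000e-04] [-0.295  0.385  1.737  0.     1.019 -0.491] 0.004
```

View pics/w11.png

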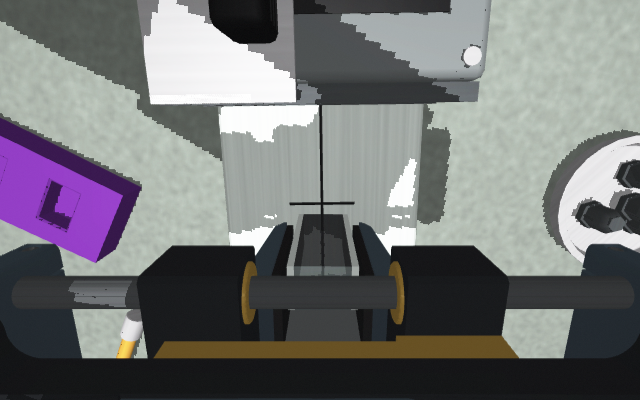

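View pics/fin.png

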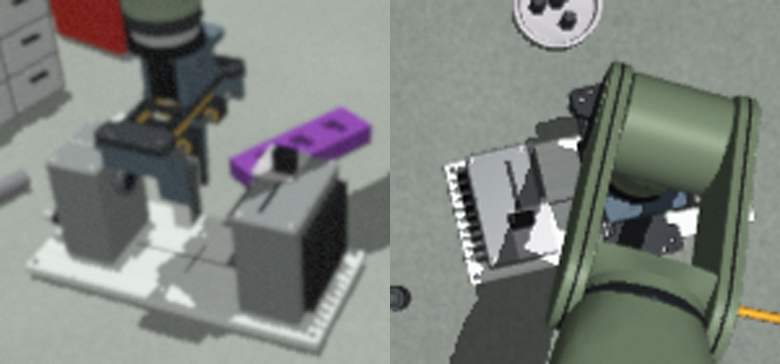

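```bash
python3 - <<'E'
from h import *
import pickle
s,p,d=pickle.load(open('pics/w11.pkl','rb'));W=cam('wrist',s)
c=onz(W,(321.5,203.5),20);th=np.radians(11.4)
dl=(s['ee_pos']-c)[:2];print(c,dl@[np.cos(th),np.sin(th)],dl@[-np.sin(th),np.cos(th)])
K,T=W
v,u=np.mgrid[0:400,0:640]
r=np.stack([(u-K[0,2])/K[0,0],(v-K[1,2])/K[1,1],np.ones_like(u,float)],-1)*d[...,None]
L=(r@T[:3,:3].T+T[:3,3]-s['ee_pos'])@R.from_quat(s['orientation']).as_matrix()
m=(v>205)&(v<280)&(u>288)&(u<357)&(d>0)&(abs(L[...,1])<13)&(L[...,0]>5)&(L[...,0]<15)
for vv in(220,240,255): print(vv,np.median(L[m&(v==vv)],0).round(1))
print(L[m][:,2].min())
print(get_state()['finger_gap'],sign_off())
E
```

```text
[ 542.91211704 -152.55862569   20.        ] 0.5655215274129228 -0.8648666157068408
220 [ 9.3  0.2 25. ]
240 [ 9.3  0.2 -7.5]
255 [  9.3  -0.1 -25.9]
-39.03116346724477
the job is handed in; nothing more can be done
29.840807226941493 None
```

The shutter was slid open and the tall cell is being held in the beam; I handed the job in at about 12.8 s, with no verdict reported.

- **Shutter:** I pinched the knob and slid it about 37 mm until it stopped. At the stop the wrist force was 19 N, with no further motion against 2.5 N of friction. I took that as the end stop, with the shutter having started a little open. I could not read the joint value, so the 37 mm threshold rests on that force and on the picture after release.
- **Cell:** I gripped it on its frosted faces only, at 15 N and an opening of about 30 mm, and lifted it straight out of the rack. The short cells looked unmoved in the pictures after the lift. I saw no sign that anything else on the bench had moved, but did not measure it.
- **Last checks before handing in:**
  - The cell's centre line was about 0.6 mm from the base-plate cross sideways and 0.9 mm along the beam.
  - Its centre stood at about 112.5 mm against 112 mm wanted, taking the pocket floor height from your text.
  - It was upright in the gripper and square to the beam within about 1°.
  - The wrist force was only the cell's weight, so there was no sign of contact with the meter.
- **Disagreements:**
  - The first three arm moves were refused because rows need every field; nothing moved.
  - The meter's angle came out between 10.6° and 12.1° by different features; I used 11.2°.
  - The top camera placed the cross about 4 mm off the wrist camera's reading; I used the wrist camera.

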